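# Slide the brass spacer along the rail into the corner pocket

### The arm

A 7-joint arm with a two-finger parallel gripper is mounted at the origin on the work surface. World frame = base frame: x ahead of the robot, y to its left, z up, the work surface at z = 0. Lengths are in mm, angles in rad, forces in N, time in s.
With the tool pointing down it reaches from about 350 to 900 mm from the base axis. Payload 8.1 kg.
Tool frame: the origin (TCP) lies midway between the tips of the shut fingers; the grasp point (between the pads) lies 19 mm behind it; z points along the fingers, y is the line along which they close (so a half turn about z gives the same grasp; the last joint's range is limited). The gripper opens to 85 mm and grips with 20 to 120 N. Pads are 22 mm wide; open, the fingers measure 114 mm over their backs; the gripper's body (76 mm by 85 mm) begins 54 mm behind the grasp point. The pads swing forward as they close: fully open they stand 13 mm farther back than shut.
Start: joints at [-1.283, 0.434, 0.025, 1.573, -0.012, 1.134, -0.075], TCP at [238.108, 577.881, 231.323] pointing down, gripper open.
Joint ranges: [-2.62, 2.62], [-0.44, 2.09], [-1.27, 1.32], [0.08, 2.57], [-1.32, 4.46], [0.12, 2], [-2.74, 2.74]. Speed limits (rad/s): [2.22, 2.22, 3.01, 3.01, 3.14, 3.14, 3.14].

### API

Orientations are given as [roll, pitch, yaw] about the fixed x, y, z axes, in that order (R = Rz(yaw) Ry(pitch) Rx(roll)).
In Python, from rig import manip gives the robot as it stands. Calls block until the motion is done:
- manip.move_ptp(position, orientation): joint-space move of the TCP to a pose.
- manip.movel(position, rotation=None, velocity=150): straight line of the TCP; rotation=None keeps the orientation; velocity is the mean speed in mm/s.
- manip.move_joints(angles): joint-space move.
- manip.let_go() and manip.close(squeeze=None): open the fingers fully, or close them until they stop; squeeze is the grip in N (None keeps the last).
- manip.hold(seconds).
- manip.solve_ik(position, orientation): joint angles nearest the present ones, or None.
- manip.read_state(): the state.
- manip.capture(name): name is "scene" or "top"; returns a dict with "img" (400x640x3 uint8, red, green, blue), "fx", "fy", "cx", "cy" (pixels), "cam_to_world" (4x4, takes a point from camera to world coordinates). Camera axes: x right, y up, looking along -z (the intrinsics and any distortion apply to the point x, -y, -z); pixel columns grow to the right and rows downward; lengths in mm; the calibration is good to about 2 mm. A picture is of the moment at which its call begins. There is no depth.
A pose or a line that the arm cannot do raises manip.MotionError and nothing moves.
- manip.finish_job(): hands the job in; it is judged then, once.
The state is a dict: "time_s": time; "joint_positions": joint angles; "dq": joint speeds; "tau": joint torques, N m; "eef_pos": TCP position; "tool_rot": TCP orientation; "force": force on the tool from outside, world axes, zero at the start; "moment": the same for the moment, N m; "gripper_width": finger opening in mm; "grasp_force": force on a finger pad.
Only numpy, scipy, OpenCV 4.12 (cv2) and the standard library are available. Lean on these libraries where they do the work, as an engineer would, in place of code of your own. Each camera call takes 0.05 s, during which the arm holds its last target. There are 200 camera calls.

### The job

On the white locating plate, push the brass spacer with a fingertip up against the long blue rail, well short of the pocket, then keep it against the rail and slide it along into the green corner pocket until it touches both the rail and the end stop. Only push it: never lift it off the plate or tip it. Leave the dark spacer, the plug gauge and the other things on the bench where they stand, and finish clear of everything.

Things in the scene. Friction and masses are not known exactly. Their poses are not given: they have to be found in the camera images.
- plate: Fixed white locating plate, 210 mm (its x) x 360 mm (its y), 12 mm thick, on the bench, turned by up to 0.25 rad. Origin: centre of its underside; x points to the rail (away from the robot), y along the rail towards the pocket. Blue walls (rail, end stop, lip) stand 14 mm above its polished, slippery top (friction about 0.25). The rail, 20 mm thick, runs the whole length; its inner face is at x = +85 mm.
- pocket_mouth (a point): Tip of the short blue lip that closes the pocket on the robot's side, at the lip's top: plate x = +25, y = +138, z = +26 mm. The lip covers x +15 to +35, y +138 to +160 mm. The end stop's inner face is at y = +160 mm, from x = +15 mm to the rail. The pocket between lip and rail is 50 mm wide, its floor green, and is entered along the rail.
- pocket_seat (a point): Where the centre of the seated spacer belongs, at half its height: in the plate's frame x = +62, y = +137, z = +22 mm (23 mm from the rail's and the end stop's faces). Axes as the plate's.
- brass_spacer_center (a point): Centre (half-way up) of the loose brass spacer: a flat round disc, 46 mm diameter, 20 mm high, 0.14 to 0.28 kg, polished, with a dark bore mark. It stands flat on the plate, its centre 65 to 115 mm from where it would touch the rail, at least 110 mm short of its seat, right or left of the dark spacer.
- dark_spacer_center (a point): Centre (half-way up) of the dark steel spacer of the same size, also loose on the plate, its centre at least 70 mm from the brass one. Leave it.
- plug_gauge: Small upright plug gauge, steel foot 28 mm diameter, green grip 18 mm diameter, 42 mm high, loose on the plate's corner on the robot's side near the pocket end (plate x about -70, y about +135 mm). Origin: centre of its underside. Leave it.
- gauge_wand: Brass fitting (50 mm diameter, 85 mm high) with a steel tube and a round dial gauge, 283 mm long along its x, loose on the bench to the right of the plate. Origin: on the bench, half-way along. Leave it.
- wash_bottle: White bottle with blue cap, 66 mm diameter, 170 mm high, on the bench to the far right. Origin: centre of its underside. Leave it.
- parts_tray: Black open tray, 130 x 170 x 45 mm, on the bench to the far left. Origin: centre of its underside. Leave it.
- screwdriver: Screwdriver with a green handle, lying on the bench to the left along its x. Leave it.

How it is judged:
By the outcome, as a careful person would: the job done as asked, in the order asked, and still so for the second after the job is handed in, with the robot touching nothing.
It also fails if it takes over 58 s, if anything falls off the work surface, if the arm or the gripper's body presses on something with over 40 N, if the wrist force passes 120 N, or if a joint passes its speed limit or range.

## Working session

There is one attempt and no reset: what is moved stays moved. The work goes in short steps, each a Python script; the robot and the scene stay as the last script left them, time stands still between calls to the robot, and variables do not carry over. Pictures are saved under pics/ and viewed, at most 10 in all, crops included, and the job is handed in when it is done.

```bash
mkdir -p pics; ls; python3 - <<'E'
from rig import manip
import cv2,numpy as np
s=manip.read_state();print(s['time_s'],s['eef_pos'],s['tool_rot'],s['gripper_width'])
for n in("top","scene"):
    c=manip.capture(n);cv2.imwrite(f"pics/{n}0.png",c['img'][:,:,::-1])
    print(n,{k:v for k,v in c.items() if k!='img'})
E
```

```text
pics
0.0 [237.96968133 577.36954154 230.52272133] [-3.13999558e+00  1.89817818e-04  2.75070662e+00] 85.19993132629536
top {'fx': 470.65953780059124, 'fy': 470.65953780059124, 'cx': 320.0611563120132, 'cy': 203.41063012877606, 'cam_to_world': array([[-2.26196142e-02,  9.84337140e-01, -1.74839205e-01,
         2.76924840e+02],
       [-9.99693263e-01, -2.40342697e-02, -5.97776910e-03,
         7.15970025e+00],
       [-1.00862728e-02,  1.74650360e-01,  9.84578853e-01,
         1.25316956e+03],
       [ 0.00000000e+00,  0.00000000e+00,  0.00000000e+00,
         1.00000000e+00]])}
scene {'fx': 456.36995254872136, 'fy': 456.36995254872136, 'cx': 315.1949529025012, 'cy': 209.05175148592414, 'cam_to_world': array([[-4.29750461e-01, -5.30370928e-01,  7.30767555e-01,
         1.44994676e+03],
       [ 9.02657974e-01, -2.31844535e-01,  3.62569571e-01,
         5.09143943e+02],
       [-2.28718959e-02,  8.15447601e-01,  5.78378843e-01,
         8.21761970e+02],
       [ 0.00000000e+00,  0.00000000e+00,  0.00000000e+00,
         1.00000000e+00]])}
```

View pics/top0.png

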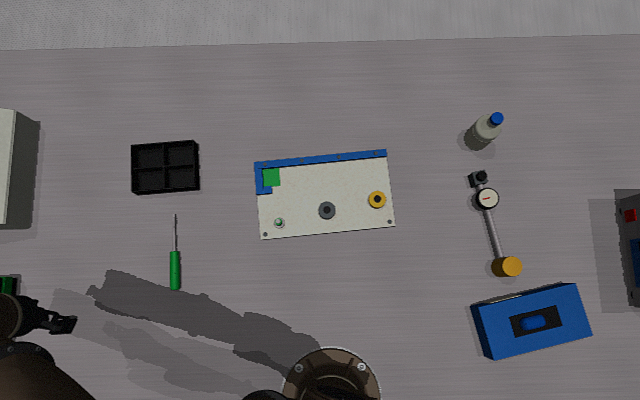

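View pics/scene0.png

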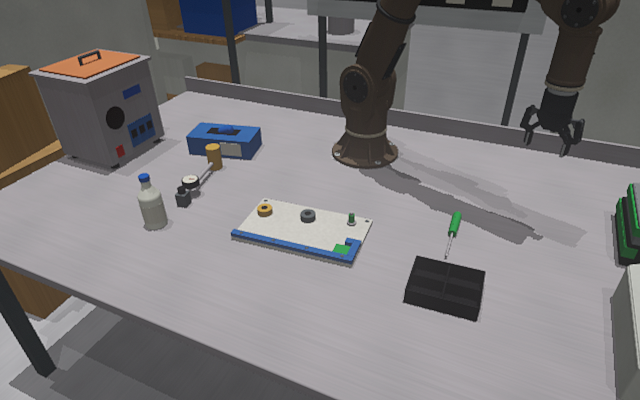

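Top view: the plate spans about (255–395, 150–240), with brass at (377,199), dark at (327,210), plug gauge at (279,223) and the green pocket at (271,177). Next I'll enlarge this area.

```bash
python3 - <<'E'
import cv2
i=cv2.imread("pics/top0.png")[143:248,248:403]
cv2.imwrite("pics/crop0.png",cv2.resize(i,None,fx=5,fy=5,interpolation=cv2.INTER_CUBIC))
E
```

```text
(no output)
```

View pics/crop0.png

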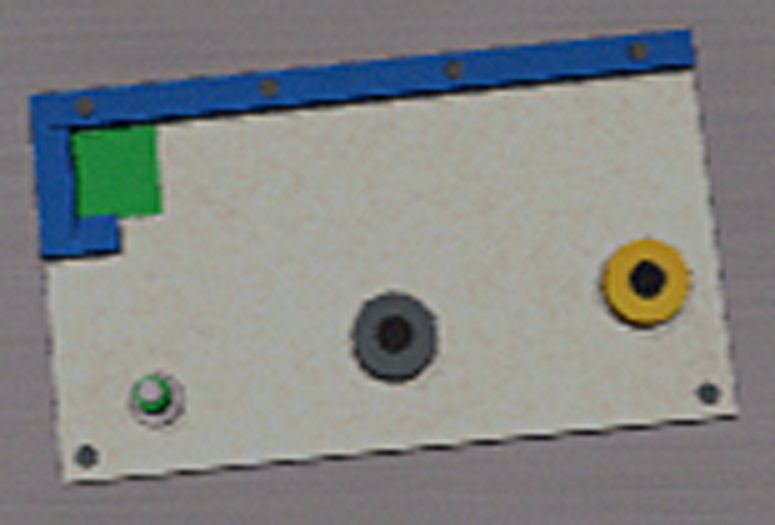

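Crop (×5): the rail's outer top corners are at (30,97) and (691,30). The near bottom corners of the plate top are at (65,482) and (737,416). The lip corners are at (43,258) and (121,250). Brass top is centred at (646,282), dark at (395,336).

```bash
cat > h.py <<'E'
from rig import manip
import numpy as np, cv2
from scipy.optimize import least_squares
def ray(c,uv,z):
    u,v=uv; M=c['cam_to_world']
    d=M[:3,:3]@np.array([(u-c['cx'])/c['fx'],-(v-c['cy'])/c['fy'],-1]); o=M[:3,3]
    return (o+d*(z-o[2])/d[2])[:2]
def cr(x,y,x0=248,y0=143,k=5): return (x0+(x+.5)/k-.5, y0+(y+.5)/k-.5)
def Rm(a): return np.array([[np.cos(a),-np.sin(a)],[np.sin(a),np.cos(a)]])
E
python3 - <<'E'
from h import *
c=manip.capture("top")
pts=[((30,97),26,(105,180)),((691,30),26,(105,-180)),((65,482),12,(-105,180)),((737,416),12,(-105,-180)),((43,258),26,(15,180)),((121,250),26,(15,138))]
W=np.array([ray(c,cr(*p),z) for p,z,_ in pts]);L=np.array([l for *_,l in pts],float)
r=least_squares(lambda q:((L@Rm(q[2]).T+q[:2])-W).ravel(),[500,0,0])
print(r.x,r.fun.reshape(-1,2).round(1))
inv=lambda w:Rm(r.x[2]).T@(w-r.x[:2])
for n,p,z in (("brass",(646,282),32),("dark",(395,336),32),("plug",(153,392),54)):
    w=ray(c,cr(*p),z);print(n,w.round(1),inv(w).round(1))
np.save("plate.npy",r.x)
E
```

```text
[5.22793403e+02 3.88965520e+00 7.74012797e-02] [[ 1.1  0.4]
 [ 0.6 -1.2]
 [-1.4  1.1]
 [-0.2 -1.1]
 [-0.   0.6]
 [-0.1  0.3]]
brass [ 501.9 -135.2] [ -31.6 -137.1]
dark [476.3  -2.2] [-46.8  -2.5]
plug [446.5 123.2] [-66.8 124.8]
```

The fit residual is about 1 mm. In plate coordinates brass is at (-32,-137) and dark at (-47,-2), which agrees with the description. Now I'll close the fingers and move to a point behind the brass spacer.

```bash
cat >> h.py <<'E'
P=np.load("plate.npy")
def w(x,y,z): return [*(Rm(P[2])@np.array([x,y])+P[:2]),z]
def inv(p): return Rm(P[2]).T@(np.array(p[:2])-P[:2])
def fpl():
    s=manip.read_state(); f=s['force']; return np.r_[Rm(P[2]).T@f[:2],f[2]].round(1), inv(s['eef_pos']).round(1), round(s['eef_pos'][2],1), round(s['time_s'],2)
def snap(n,cam="top"):
    c=manip.capture(cam); cv2.imwrite(f"pics/{n}.png",c['img'][:,:,::-1]); return c
E
python3 - <<'E'
from h import *
manip.close(30)
yaws=[P[2]+np.pi,P[2]]
q=[manip.solve_ik(w(-82,-137,150),[np.pi,0,y]) for y in yaws];print(manip.read_state()['time_s'],q)
# slide orientation: tool +-x along plate (sin t, cos t)
t=0.3
for y in (P[2]+np.pi/2-t,P[2]-np.pi/2-t):
  for yy in (-185,110): print(y,manip.solve_ik(w(45,yy,20),[np.pi,0,y]))
E
```

```text
0.9167 [array([-0.34126055,  0.32073198,  0.67007597,  2.07525169, -0.26858281,
        0.82983373,  2.1353857 ]), array([-0.62239132,  0.45559425,  1.11083494,  2.09153996, -0.52429584,
        0.90687748, -0.70680306])]
1.3481976064956191 [-0.14714867  0.70292797  0.53381967  1.84373937 -0.51244536  0.73537607
  0.4491357 ]
1.3481976064956191 [-0.63345842  0.64800125  0.48241916  1.9364646  -0.46845142  0.66899219
 -0.08265743]
-1.793395047094174 [-0.45479837  0.97432741  1.13886432  1.86796099 -1.04529762  1.05222654
 -2.22815467]
-1.793395047094174 [-0.1512663   0.61506234 -0.20964732  1.89351943  0.19895774  0.65299411
  2.43686952]
```

```bash
python3 - <<'E'
from h import *
manip.move_ptp(w(-82,-137,150),[np.pi,0,P[2]]);print(fpl())
manip.movel(w(-82,-137,20),velocity=100);print(fpl(),manip.read_state()['gripper_width'])
c=snap("t1")
i=c['img'][143:248,248:403,::-1]
j=snap("s1","scene")['img'][185:275,220:390,::-1]
a=cv2.resize(i,(775,525),interpolation=cv2.INTER_CUBIC)
cv2.imwrite("pics/t1c.png",a);cv2.imwrite("pics/s1c.png",cv2.resize(j,None,fx=4,fy=4,interpolation=cv2.INTER_CUBIC))
E
```

```text
(array([-0.1,  0.3, -0.3]), array([ -81.5, -136.3]), np.float64(149.9), 3.58)
(array([ 0.5, -0.4, -0.5]), array([ -81.7, -137.1]), np.float64(20.4), 5.03) -0.07527548501404573
```

View pics/s1c.png

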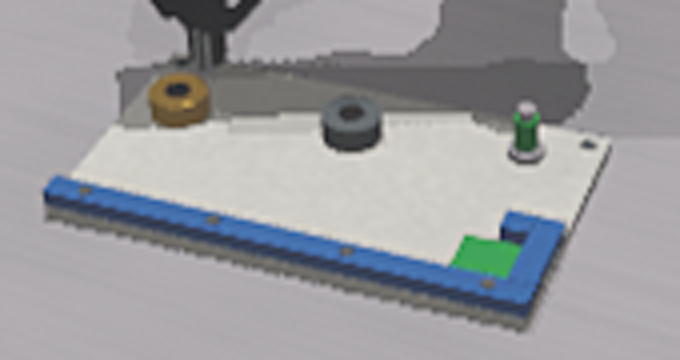

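The fingertip stands directly behind the brass spacer: fingers at (205,50), brass at (180,98) in the crop. I'll push it to the rail with guarded steps at the end.

```bash
python3 - <<'E'
from h import *
manip.movel(w(-60,-137,20),velocity=60)
manip.movel(w(15,-137,20),velocity=50);print(fpl())
x=15
while x<40:
    x+=1.5; manip.movel(w(x,-137,20),velocity=25); f=fpl(); print(x,f)
    if f[0][0]<-6: break
c=snap("t2"); i=c['img'][143:248,248:403,::-1]
cv2.imwrite("pics/t2c.png",cv2.resize(i,None,fx=5,fy=5,interpolation=cv2.INTER_CUBIC))
j=snap("s2","scene")['img'][185:275,220:390,::-1]
cv2.imwrite("pics/s2c.png",cv2.resize(j,None,fx=4,fy=4,interpolation=cv2.INTER_CUBIC))
E
```

```text
(array([-0.2, -0.2,  1.2]), array([  14.9, -137. ]), np.float64(20.0), 7.29)
16.5 (array([0.1, 0. , 0.4]), array([  16.6, -137. ]), np.float64(20.0), 7.54)
18.0 (array([ 0.1, -0.3, -0.3]), array([  18.2, -137. ]), np.float64(20.0), 7.79)
19.5 (array([-0.4, -0. , -0.5]), array([  19.6, -137. ]), np.float64(20.0), 8.04)
21.0 (array([-0.3,  0.7, -0.5]), array([  21.2, -137. ]), np.float64(20.0), 8.29)
22.5 (array([-0.6, -0.9,  0.4]), array([  22.7, -137. ]), np.float64(20.0), 8.54)
24.0 (array([-0.8,  0.5,  0.3]), array([  24.2, -137. ]), np.float64(20.0), 8.79)
25.5 (array([ 0.1, -0.3,  0.5]), array([  25.6, -137. ]), np.float64(20.0), 9.04)
27.0 (array([ 0.4,  0.2, -0.2]), array([  27.2, -137. ]), np.float64(20.0), 9.29)
28.5 (array([-0.6,  0.8, -0.1]), array([  28.6, -137. ]), np.float64(20.0), 9.54)
30.0 (array([-0.9,  0.2, -0.2]), array([  29.9, -137. ]), np.float64(19.9), 9.79)
31.5 (array([-5.3,  0.5,  2.1]), array([  30.1, -137. ]), np.float64(19.7), 10.04)
33.0 (array([-8.3,  0.8,  5.2]), array([  30.2, -137. ]), np.float64(19.5), 10.29)
```

View pics/s2c.png

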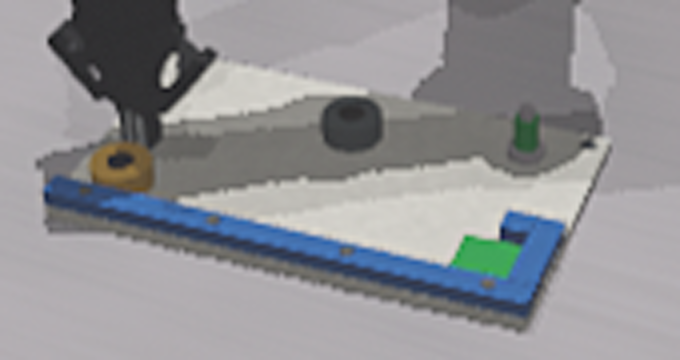

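Force rises at tool x ≈ 30, and the brass spacer (121,165) now lies against the rail at its right end. I'll back off, re-orient and come in behind it for the slide.

```bash
python3 - <<'E'
from h import *
manip.movel(w(5,-137,20),velocity=60)
manip.movel(w(5,-150,100),velocity=150)
t=0.3
manip.move_ptp(w(47,-187,100),[np.pi,0,P[2]+np.pi/2-t]);print(fpl())
manip.movel(w(47,-187,20),velocity=100);print(fpl())
s=snap("s3","scene");j=s['img'][185:275,220:390,::-1]
cv2.imwrite("pics/s3c.png",cv2.resize(j,None,fx=4,fy=4,interpolation=cv2.INTER_CUBIC))
E
```

```text
(array([ 0.6,  0.5, -0.1]), array([  46.4, -186.6]), np.float64(99.2), 12.67)
(array([ 0.1, -0.6,  0.2]), array([  47.4, -187.3]), np.float64(20.5), 13.62)
```

View pics/s3c.png

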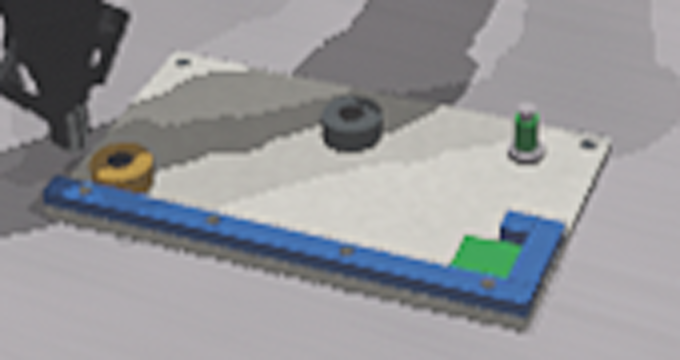

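The fingertip is at (72,140), left of the brass spacer (122,163), which is still against the rail. Next I'll check its position numerically and slide it.

```bash
python3 - <<'E'
from h import *
c=manip.capture("scene"); b=inv(ray(c,cr(121,160,220,185,4),32)); print(b)
assert np.hypot(b[0]-62,b[1]+137)<8
X=52.5   # contact centre line for disc at x=62
manip.movel(w(X-2,-175,20),velocity=60)
manip.movel(w(X,-100,20),velocity=45);print(fpl())
s=snap("s4","scene");j=s['img'][185:275,220:390,::-1]
cv2.imwrite("pics/s4c.png",cv2.resize(j,None,fx=4,fy=4,interpolation=cv2.INTER_CUBIC))
E
```

```text
[  64.0587901  -133.88681639]
(array([ 0.3, -0.4, -0.4]), array([  52.5, -100.2]), np.float64(20.0), 15.89)
```

View pics/s4c.png

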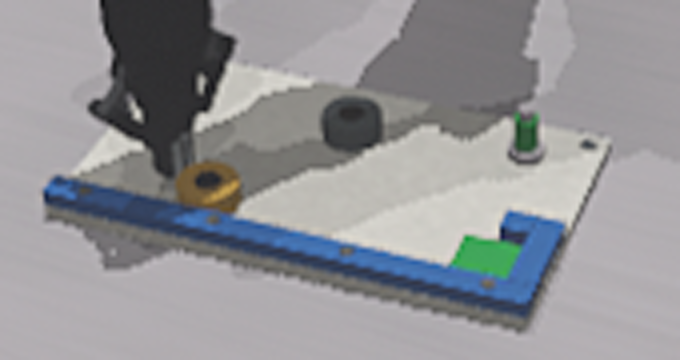

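The brass spacer (209,187) is riding along the rail ahead of the fingertip (175,160). I'll continue into the pocket with guarded final steps.

```bash
python3 - <<'E'
from h import *
c=manip.capture("scene"); print(inv(ray(c,cr(209,179,220,185,4),32)))
X=52.5
manip.movel(w(X,93,20),velocity=45);print(fpl())
y=93
while y<116:
    y+=1.5; manip.movel(w(X,y,20),velocity=25); f=fpl(); print(y,f)
    if f[0][1]<-6: break
s=snap("s5","scene");j=s['img'][185:275,220:390,::-1]
cv2.imwrite("pics/s5c.png",cv2.resize(j,None,fx=4,fy=4,interpolation=cv2.INTER_CUBIC))
E
```

```text
[ 63.18370787 -64.47183361]
(array([-0.4, -0.3,  0.4]), array([52.5, 93. ]), np.float64(20.0), 20.43)
94.5 (array([0.4, 0.2, 0.2]), array([52.6, 94.8]), np.float64(20.0), 20.68)
96.0 (array([ 0.6, -0.1, -0. ]), array([52.5, 96.3]), np.float64(20.0), 20.93)
97.5 (array([-0.6, -0.4, -0.2]), array([52.5, 97.7]), np.float64(20.0), 21.18)
99.0 (array([ 0.3,  0.8, -0.6]), array([52.5, 99.2]), np.float64(20.0), 21.43)
100.5 (array([-0.7,  0.5, -0.7]), array([ 52.5, 100.7]), np.float64(20.0), 21.68)
102.0 (array([-0.1, -0. ,  1.2]), array([ 52.5, 102.2]), np.float64(20.0), 21.93)
103.5 (array([0.7, 0.6, 0.6]), array([ 52.5, 103.7]), np.float64(20.0), 22.18)
105.0 (array([-0.1, -0.8, -0.2]), array([ 52.5, 105.2]), np.float64(20.0), 22.43)
106.5 (array([ 0.7, -1.9, -0.1]), array([ 52.4, 106.2]), np.float64(20.0), 22.68)
108.0 (array([-1.1, -4.9,  1. ]), array([ 52.3, 106.4]), np.float64(20.0), 22.93)
109.5 (array([-1.9, -9.9,  1.7]), array([ 52.2, 106.5]), np.float64(20.0), 23.18)
```

View pics/s5c.png

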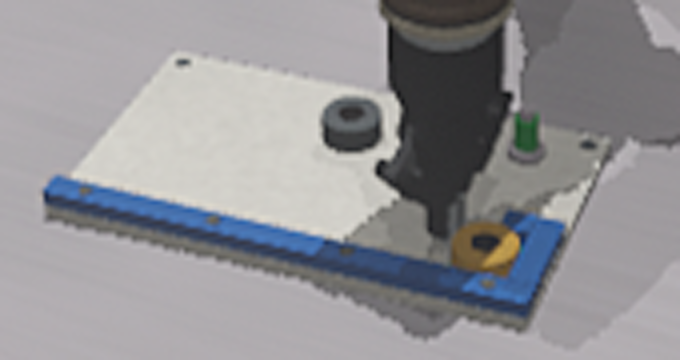

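Contact with the end stop came at tool y = 106.4 (expected 106), with reaction on both axes. The brass spacer sits at (486,245) over the green floor. I'll retract and check from above.

```bash
python3 - <<'E'
from h import *
manip.movel(w(52.5-.296*30,106.4-.955*30,20),velocity=60)
manip.movel(w(43.6,70,220),velocity=150)
manip.move_ptp([300,400,250],[np.pi,0,P[2]+np.pi/2]);print(fpl())
a=snap("t6")['img'][143:248,248:403,::-1]
b=snap("s6","scene")['img'][215:275,300:390,::-1]
a=cv2.resize(a,(620,420),interpolation=cv2.INTER_CUBIC)
cv2.imwrite("pics/t6c.png",a);cv2.imwrite("pics/s6c.png",cv2.resize(b,None,fx=6,fy=6,interpolation=cv2.INTER_CUBIC))
E
```

```text
(array([-0. , -0.8,  0.4]), array([-190.5,  411.3]), np.float64(250.0), 26.95)
```

View pics/t6c.png

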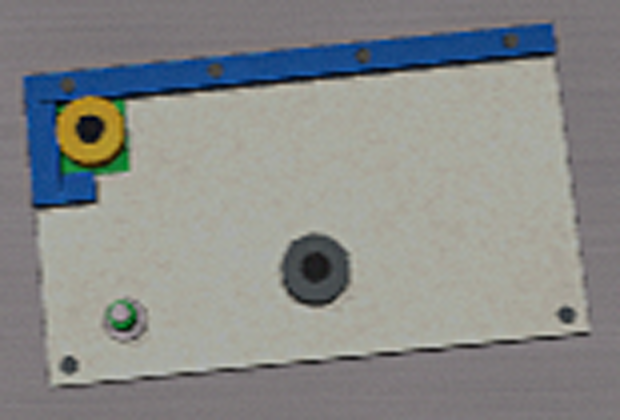

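View pics/s6c.png

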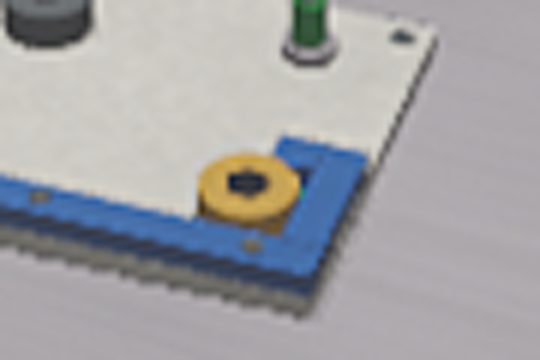

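Both views show the brass spacer (90,130) tight in the pocket corner. The dark spacer (316,269) and plug (123,316) haven't moved. One numeric check, then I'll hand in.

```bash
python3 - <<'E'
from h import *
c=manip.capture("top"); h=cv2.cvtColor(c['img'],cv2.COLOR_RGB2HSV)
m=cv2.inRange(h,(15,120,90),(32,255,255)); m[:143]=0;m[248:]=0;m[:,:248]=0;m[:,403:]=0
ct=max(cv2.findContours(m,cv2.RETR_EXTERNAL,cv2.CHAIN_APPROX_NONE)[0],key=cv2.contourArea)
(u,v),r=cv2.minEnclosingCircle(ct); b=inv(ray(c,(u,v),32)); print(u,v,r,b)
if np.hypot(b[0]-62,b[1]-137)<3: print(manip.finish_job())
E
```

```text
269.9615478515625 174.96153259277344 8.593640327453613 [ 62.14190407 138.11917589]
the job is handed in; nothing more can be done
None
```

The job is handed in: I pushed the brass spacer to the rail, then slid it along into the pocket against both the rail and the end stop. It measures (62.1, 138.1) mm against a seat of (62, 137); in the last pictures the dark spacer and plug gauge have not moved, and the arm is parked clear.

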